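# Seat the vial board in the sampler and lock it

### The arm

A 7-joint arm with a two-finger parallel gripper is mounted at the origin on a cart in front of the work surface, level with it; the furniture and walls round the work are solid. World frame = base frame: x ahead of the robot, y to its left, z up, the work surface at z = 0. Lengths are in m, angles in rad, forces in N, time in s.
With the tool pointing down it reaches from about 0.35 to 0.9 m from the base axis. Payload 19.9 kg.
Tool frame: the origin (TCP) lies at the very end of the fingers, on their centre line; the grasp point (between the pads) lies 19 mm behind it; z points along the fingers, y is the direction in which the jaws open and shut (so a half turn about z gives the same grasp; the last joint's range is limited). The gripper opens to 94 mm and grips with 3 to 60 N. Pads are 16 mm wide; open, the fingers measure 119 mm over their backs; the gripper's body (75 mm by 177 mm) begins 78 mm behind the grasp point.
Start: joints at [-1.214, 0.417, -0.01, 1.614, 0.005, 1.111, -0.053], TCP at [0.242, 0.576, 0.205] pointing down, gripper open.
Joint ranges: [-2.81, 2.81], [-0.39, 2.02], [-1.27, 1.25], [0.06, 2.57], [-1.19, 4.33], [0.19, 2], [-2.82, 2.82]. Speed limits (rad/s): [1.89, 1.89, 2.39, 2.39, 3.01, 3.01, 3.01].

### API

Orientations are given as a unit quaternion [w, x, y, z].
In Python, from rig import * gives the robot as it stands. The module is installed in compiled form; this text tells all that it offers.
- The arm moves only by the shell command python3 -m pendant 'ROWS' [FORCE]. ROWS is JSON, a list of rows, each a list of 7 numbers: the turn, a rotation vector about the tool's x, y, z in degrees, then the shift along the tool's x, y, z in m, then the finger opening in m, from 0 to 0.094. In form: [[wx, wy, wz, x, y, z, jaw], ...]. A call has 1 to 12 rows; each row is the pose to reach, as a shift and turn from the pose commanded when the call began, along the tool's axes at that moment; what a row does not reach only later rows make up. A row lasts 1/10 s, in which the tool goes at most 50 mm and 8.59 degrees, less where a joint would pass 70% of its speed; a pose out of reach is approached as far as the arm can. A call with a gripper value outside its range is refused whole. The fingers move at their own pace and stop on an object; FORCE is the grip in N (left out, the last holds). Time passes only in rows, so rows that repeat a pose let the fingers close. It gives the time, the measured TCP pose, the force and the opening at its end, in the units of the state.
- get_state(): the state, without advancing time (a new reading comes with each control period).
- capture(name): name is "scene" or "top" or "wrist"; returns a dict with "color" (400x640x3 uint8, blue, green, red), "range_z" (400x640 float32, m along the optical axis (not along the pixel's ray), 0 where there is no reading), "mtx" (3x3 intrinsics, pixels), "dist" ([k1, k2, p1, p2, k3] as OpenCV has them; the pictures are not rectified), "pose" (4x4, takes a point from camera to world coordinates). Camera axes: x right, y up, looking along -z (the intrinsics and any distortion apply to the point x, -y, -z); pixel columns grow to the right and rows downward; lengths in m; the calibration is good to about 2 mm. A picture is of the moment at which its call begins.
- finish_job(): hands the job in, once; it reports no verdict.
The state is a dict: "time": time; "joints": joint angles; "dq": joint speeds; "joint_efforts": joint torques, N m; "tcp_pos": TCP position; "tcp_rot": TCP orientation; "contact_force": force on the tool from outside, world axes, zero at the start; "moment": the same for the moment, N m; "finger_gap": finger opening in m.
Only numpy, scipy, OpenCV 4.12 (cv2) and the standard library are available. Lean on these libraries where they do the work, as an engineer would, in place of code of your own. Each camera call takes 0.05 s, during which the arm holds its last target.

### The job

The black vial board stands part-way along the sampler's loading rails. Push it along the rails with the fingertips, gently, until you feel it drop into its locating notches, then push the swivel catch all the way round with a fingertip so that it lies over the board's edge and locks it. Do not grasp or lift anything, leave the vials standing untouched in their sockets, and do not disturb the things around the sampler.

Things in the scene. Friction and masses are not known exactly. Their poses are not given: they have to be found in the camera images.
- sampler: bench sampler, fixed: low white housing 340 mm (x) x 200 mm (y), deck 30 mm high, two aluminium rails on it, needle column at its far end. Origin: centre of its underside, on the worktop; +x runs along the rails, away from the robot towards the column (the direction to push), +y left, z up. Rail tops at 44 mm; side guides up to 58 mm leave the board 1.5 mm play each side
- seat (a point): where the board's origin lies when it is seated: x = 20 mm, z = 38 mm in the sampler's frame, axes as the sampler's. Each rail has two tracks with one notch each, 15 mm long and 6 mm deep; the board's four feet fall into the four notches together (play 1.5 mm to and fro), and the far walls then stop it firmly
- needle (a point): tip of the sampling needle, 128 mm above the worktop, x = 70 mm in the sampler's frame. Its arm reaches from the column back to x = 53 mm; the column stands at x = 116 to 160 mm, 266 mm high, 90 mm wide
- vial_board: black plate on the rails: 160 mm (x) x 124 mm (y) x 12 mm, on four round polymer feet of 12 mm diameter. 0.4 to 0.65 kg, with 0.12 kg of vials; slides easily (1 to 3 N). Origin: plate's centre, at the level of the feet's undersides (plate top 21 mm above); axes as the sampler's. Starts at x = -70 to -35 mm, z = 44 mm in the sampler's frame; seated it has dropped 6 mm
- push_face (a point): middle of the board's upright near end face, towards the robot: 80 mm behind the board's origin, 21 mm above it. In the middle, 56 mm wide, a 5 mm thick push lip makes the face 24 mm high (12 mm above and below this point); beside the lip the plate's 12 mm edge is flush with it. Ahead of the lip the plate is bare for 70 mm up to the first vials
- catch (a joint): swivel catch right of the rails, rad: 0 = open, arm pointing back to the robot (sampler's -x); turns clockwise seen from above to the stop at 1.57 = closed, arm pointing to the sampler's +y over the board's right edge. Starts at 0 to 0.2, stays where it is left, takes about 1 N at the pin. The arm passes 2.5 mm above the seated board but strikes a board that has not dropped
- catch_pin (a point): centre of the black upright finger pin on the end of the catch's steel arm: 10 mm in diameter, 21 mm high (10.5 mm above and below this point), 38 mm from the pivot; its centre is 77 mm above the worktop. The arm under it is 5 mm thick
- catch_pivot (a point): pivot axis of the catch at the arm's underside: x = -42 mm, y = -84.5 mm in the sampler's frame, 61.5 mm above the worktop; the screw head on it ends at 70.5 mm
- vial_b1: screw-cap vial, 28 mm diameter, 61 mm tall, 30 g, standing upright and loose in an 8 mm deep socket of the board, its foot 13 mm above the board's origin. The four vials stand, in any order, at (x, y) = (10, -36), (10, 36), (50, 0) and (50, 36) mm in the board's frame. Origin: centre of its underside
- vial_b2: screw-cap vial, 28 mm diameter, 61 mm tall, 30 g, standing upright and loose in an 8 mm deep socket of the board, its foot 13 mm above the board's origin. The four vials stand, in any order, at (x, y) = (10, -36), (10, 36), (50, 0) and (50, 36) mm in the board's frame. Origin: centre of its underside
- vial_b3: screw-cap vial, 28 mm diameter, 61 mm tall, 30 g, standing upright and loose in an 8 mm deep socket of the board, its foot 13 mm above the board's origin. The four vials stand, in any order, at (x, y) = (10, -36), (10, 36), (50, 0) and (50, 36) mm in the board's frame. Origin: centre of its underside
- vial_b4: screw-cap vial, 28 mm diameter, 61 mm tall, 30 g, standing upright and loose in an 8 mm deep socket of the board, its foot 13 mm above the board's origin. The four vials stand, in any order, at (x, y) = (10, -36), (10, 36), (50, 0) and (50, 36) mm in the board's frame. Origin: centre of its underside
- glass_beaker: clear 100 ml glass beaker, 56 mm wide, 70 mm tall, on the worktop left of the sampler. A bystander; origin: centre of its underside
- petri_dish: clear shallow dish with lid, 66 mm across, 12 mm high, on the worktop left of the sampler. A bystander; origin: centre of its underside
- marker: black and white marker pen, 131 mm long, 15 mm thick, lying on the worktop right of the sampler. A bystander; origin: centre of its underside
- rubber_stopper: grey rubber bung, 35 mm across, 28 mm high, on the worktop left of the sampler's near end. A bystander; origin: centre of its underside
- ph_box: small cardboard box, 46 x 62 x 22 mm, on the worktop right of the sampler. A bystander; origin: centre of its underside

How it is judged:
On the way, in this order (a step that is already met when the one before it is completed fails the run):
1. the board has dropped into its notches (x of vial_board in the frame of sampler between 0.017 and 0.023 m and z of vial_board in the frame of sampler below 0.0397 m and angle between the z axis of vial_board and the z axis of sampler, either way round below 0.015 rad), for 0.2 s.
2. the catch is swung over the board's edge (all of step 1 and value of joint catch above 1.4 rad), for 0.1 s.
At the end, for the whole second after the job is handed in: The board lies down in its notches (within 3 mm of the seated place along the rails, no more than 1.7 mm above the notch floors, level within 0.015 rad) and is at rest, the catch is closed to beyond 1.40 rad over its edge, and all vials stand upright in their sockets (all of step 2 and z of each of vial_b1, vial_b2, vial_b3, vial_b4 in the frame of vial_board below 0.017 m and angle between the z axis of each of vial_b1, vial_b2, vial_b3, vial_b4 and the z axis of vial_board, either way round below 0.1 rad and linear speed of vial_board below 0.02 m/s); the robot touches nothing.
It fails at once if the board is lifted off the rails (more than 6 mm above them) (z of vial_board in the frame of sampler above 0.05 m).
It fails at once if the board is shoved with more than 40 N (contact force between the fingers and vial_board above 40 N).
It fails at once if a vial is lifted out of its socket or tipped (z of any of vial_b1, vial_b2, vial_b3, vial_b4 in the frame of vial_board above 0.021 m or angle between the z axis of any of vial_b1, vial_b2, vial_b3, vial_b4 and the z axis of vial_board, either way round above 0.3 rad).
It fails at once if the robot knocks or grips a vial (more than 1 N) (contact force between any of the arm, the fingers and vial_b1 above 1 N or contact force between any of the arm, the fingers and vial_b2 above 1 N or contact force between any of the arm, the fingers and vial_b3 above 1 N or contact force between any of the arm, the fingers and vial_b4 above 1 N).
It fails at once if a thing beside the sampler is moved by more than 15 mm (distance of any of glass_beaker, petri_dish, marker, rubber_stopper, ph_box from where it was at the start of the episode above 0.015 m).
It also fails if it takes over 42 s, if anything falls off the work surface, if the arm or the gripper's body presses on something with over 40 N, if the wrist force passes 120 N, or if a joint passes its speed limit or range.

## Working session

There is one attempt and no reset: what is moved stays moved. The work goes in short steps, Python scripts to look and compute and a shell command to move; the robot and the scene stay as the last step left them, time stands still between calls to the robot, and variables do not carry over. Pictures are saved under pics/ and viewed, and the job is handed in when it is done.

```bash
mkdir -p pics; cat > h.py <<'E'
from rig import *
import numpy as np, cv2
from scipy.spatial.transform import Rotation as R
def cast(c,uv,z):
    p=cv2.undistortPoints(np.array(uv,float).reshape(-1,1,2),np.array(c['mtx']),np.array(c['dist'])).reshape(-1,2)
    d=np.c_[p[:,0],-p[:,1],-np.ones(len(p))]; T=np.array(c['pose'])
    d=d@T[:3,:3].T; o=T[:3,3]
    return o+d*((z-o[2])/d[:,2])[:,None]
def proj(c,P):
    T=np.array(c['pose']); q=(np.atleast_2d(P)-T[:3,3])@T[:3,:3]
    q=q*[1,-1,-1]
    return cv2.projectPoints(q,np.zeros(3),np.zeros(3),np.array(c['mtx']),np.array(c['dist']))[0].reshape(-1,2)
def cloud(c):
    r=c['range_z'];v,u=np.mgrid[0:r.shape[0],0:r.shape[1]]
    p=cv2.undistortPoints(np.stack([u,v],-1).reshape(-1,1,2).astype(float),np.array(c['mtx']),np.array(c['dist'])).reshape(-1,2)
    z=r.reshape(-1,1);d=np.c_[p[:,0],-p[:,1],-np.ones(len(p))]*z
    T=np.array(c['pose']);return (d@T[:3,:3].T+T[:3,3]).reshape(*r.shape,3)
E
python3 - <<'E'
from h import *
s=get_state();print({k:np.round(v,3) for k,v in s.items()})
for n in ["scene","top","wrist"]:
    c=capture(n);cv2.imwrite(f"pics/{n}0.png",c['color']);print(n,np.round(c['pose'],3),(c['range_z']>0).mean())
E
```

```text
{'time': np.float64(0.0), 'joints': array([-1.214,  0.418, -0.01 ,  1.614,  0.005,  1.111, -0.053]), 'dq': array([-0.001,  0.002,  0.001,  0.001, -0.   ,  0.   ,  0.   ]), 'joint_efforts': array([-1.0000e-03, -8.5126e+01,  6.3800e-01, -4.2598e+01, -4.9000e-02,
        1.9000e-02,  0.0000e+00]), 'tcp_pos': array([0.242, 0.576, 0.205]), 'tcp_rot': array([-0.   ,  0.198,  0.98 , -0.001]), 'contact_force': array([ 0.239, -0.432,  0.261]), 'moment': array([-0.033, -0.012,  0.022]), 'finger_gap': np.float64(0.094)}
scene [[-0.628  0.423 -0.654  0.019]
 [-0.778 -0.366  0.51   0.486]
 [-0.024  0.829  0.559  0.609]
 [ 0.     0.     0.     1.   ]] 0.99606640625
top [[ 0.023  0.992 -0.121  0.514]
 [-1.     0.021 -0.015  0.028]
 [-0.012  0.121  0.993  0.964]
 [ 0.     0.     0.     1.   ]] 0.99609375
wrist [[ 0.388 -0.886 -0.253  0.169]
 [ 0.922  0.372  0.107  0.607]
 [-0.    -0.275  0.961  0.384]
 [ 0.     0.     0.     1.   ]] 0.99579296875
```

View pics/top0.png

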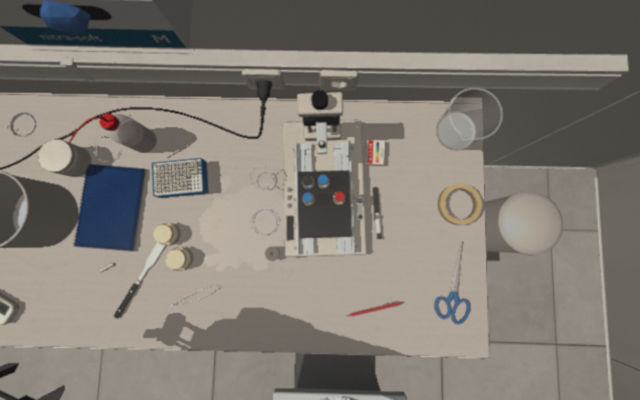

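View pics/scene0.png

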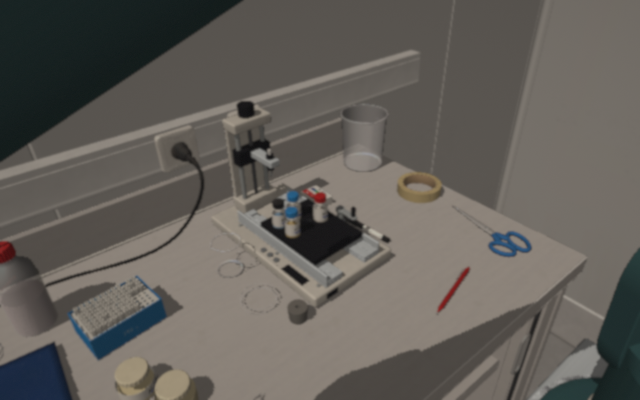

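Top view: the sampler spans about (285–365, 122–255), with the board at (300–352, 171–237). I'll enlarge it and get heights.

```bash
python3 - <<'E'
from h import *
c=capture("top");im=c['color']
cv2.imwrite("pics/top_crop.png",cv2.resize(im[110:265,265:400],None,fx=5,fy=3.8*5/3.8,interpolation=cv2.INTER_CUBIC)[:, :, :][:775])
a=cv2.resize(im[140:260,275:395],(600,600),interpolation=cv2.INTER_CUBIC);cv2.imwrite("pics/top_c.png",np.clip(a*1.8,0,255).astype('uint8'))
P=cloud(c)
for v in range(120,265,8): print(v,[int(1000*P[v,u,2]) for u in range(280,372,4)])
E
```

```text
120 [0, 0, -1, 1, 1, 0, 176, 175, 177, 176, 178, 173, 177, 174, 174, 25, 30, 28, 28, 27, 30, -1, 0]
128 [0, 27, 29, 31, 30, 28, 58, 95, 58, 167, 169, 169, 59, 83, 57, 29, 28, 28, 31, 27, 31, -1, 2]
136 [0, 31, 28, 29, 30, 30, 55, 61, 59, 170, 171, 169, 58, 59, 59, 29, 32, 29, 28, 31, 28, 1, -1]
144 [1, 27, 27, 28, 52, 45, 43, 45, 27, 170, 186, 180, 28, 28, 45, 44, 44, 57, 29, 29, 28, 0, 22]
152 [-1, 29, 33, 27, 55, 44, 36, 37, 30, 28, 167, 167, 28, 27, 38, 36, 41, 50, 28, 27, 28, 0, 23]
160 [0, 27, 29, 30, 57, 40, 44, 43, 27, 30, 26, 31, 33, 28, 43, 40, 48, 46, 28, 27, 29, 0, 21]
168 [0, 28, 30, 32, 57, 42, 43, 39, 26, 29, 30, 32, 28, 30, 44, 42, 41, 43, 31, 28, 30, 0, 0]
176 [-3, 28, 31, 27, 58, 61, 118, 118, 63, 64, 116, 118, 64, 65, 65, 67, 64, 64, 29, 29, 26, -4, 1]
184 [1, 33, 29, 28, 56, 64, 109, 114, 83, 64, 81, 108, 79, 56, 53, 57, 64, 63, 33, 29, 30, -1, 0]
192 [0, 26, 30, 30, 58, 64, 65, 117, 64, 64, 65, 66, 63, 65, 118, 115, 62, 63, 28, 31, 30, 1, 1]
200 [0, 28, 30, 27, 57, 63, 114, 118, 80, 65, 55, 58, 56, 64, 116, 116, 91, 62, 27, 64, 70, 1, 2]
208 [0, 29, 29, 31, 59, 63, 65, 64, 66, 64, 63, 64, 64, 64, 61, 66, 65, 65, 57, 28, 66, 28, -2]
216 [-1, 26, 28, 31, 56, 65, 64, 66, 65, 65, 61, 62, 68, 64, 64, 61, 65, 64, 58, 30, 87, 25, 0]
224 [0, 25, 31, 30, 55, 67, 64, 63, 65, 62, 62, 62, 62, 63, 65, 65, 63, 64, 59, 30, 30, 30, 0]
232 [0, 26, 30, 34, 59, 63, 63, 64, 65, 65, 61, 64, 67, 64, 64, 65, 65, 63, 59, 28, 29, 25, 0]
240 [-2, 26, 27, 26, 57, 43, 46, 42, 43, 30, 28, 26, 26, 29, 26, 45, 43, 43, 56, 28, 29, 29, 0]
248 [0, -2, 30, 29, 56, 44, 44, 42, 44, 27, 31, 27, 30, 31, 28, 45, 41, 44, 55, 31, 28, 29, 2]
256 [0, -3, 24, 22, 26, 27, 25, 1, -1, -1, 0, 0, 0, 0, 0, -4, 0, 1, 0, 0, 0, 0, 0]
264 [1, -1, -3, 0, 0, 0, -2, -4, 2, 1, 0, -1, 3, -1, -1, -1, 3, 0, 0, 0, 0, 0, 0]
```

View pics/top_c.png

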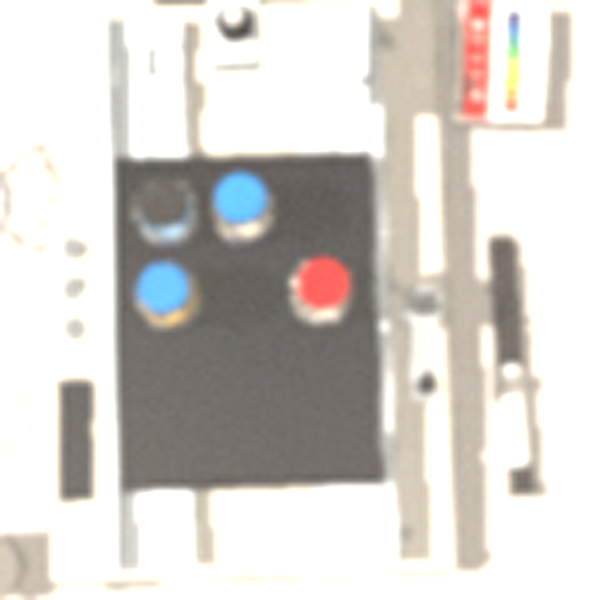

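```bash
cat > meas.py <<'E'
from h import *
def board(c):
    P=cloud(c);g=c['color'].max(2)
    m=((abs(P[...,2]-.064)<.02)&(g<110)).astype('uint8');m[:,:290]=0;m[:,354:]=0;m[:150]=0;m[250:]=0
    cnt=max(cv2.findContours(m,0,cv2.CHAIN_APPROX_NONE)[0],key=cv2.contourArea).reshape(-1,2)
    return m,cnt
E
python3 - <<'E'
from meas import *
c=capture("top");P=cloud(c)
m,cnt=board(c)
W=cast(c,cnt,.065)[:,:2]
r=cv2.minAreaRect((W*1000).astype('float32'));print("board",r)
# sampler
z=P[...,2];s=((z>.015)).astype('uint8');s[:, :280]=0;s[:,366:]=0;s[:115]=0;s[265:]=0
cv2.imwrite("pics/m.png",np.hstack([cv2.resize(x[110:265,275:375]*255,None,fx=4,fy=4) for x in (s,m)])[:600])
k=max(cv2.findContours(s,0,cv2.CHAIN_APPROX_NONE)[0],key=cv2.contourArea).reshape(-1,2)
W=cast(c,k,.03)[:,:2]
print("samp",cv2.minAreaRect((W*1000).astype('float32')))
# edges by line fits
def fit(pts):
    vx,vy,x,y=cv2.fitLine((pts*1000).astype('float32'),cv2.DIST_HUBER,0,.01,.01).ravel();return np.round([x,y,np.degrees(np.arctan2(vy,vx))],2)
for nm,rows in(("L",None),("R",None)):
    pts=[]
    for v in range(160,245):
        u=np.where(s[v])[0]; pts.append([u.min()-.5 if nm=="L" else u.max()+.5,v])
    print(nm,fit(cast(c,pts,.03)[:,:2]))
pts=[[u,np.where(s[:,u])[0].max()+.5] for u in range(292,360)];print("near",fit(cast(c,pts,.03)[:,:2]))
# guides z>.05 outside
for nm in "LR":
    pts=[]
    for v in list(range(150,168))+list(range(241,250)):
        row=(z[v]>.050)&(z[v]<.065);u=np.where(row[295:358])[0]+295
        if len(u): pts.append([u.min()-.5 if nm=="L" else u.max()+.5,v])
    print("guide",nm,len(pts),fit(cast(c,pts,.058)[:,:2]))
g=lambda x,y:[(x+.5)/5+274.5,(y+.5)/5+139.5]
print("board corners",cast(c,[g(118,157),g(375,155),g(124,487),g(384,482)],.065).round(4))
print("pin top",cast(c,[g(427,382)],.0875).round(4),"pivot",cast(c,[g(425,300)],.0705).round(4))
# board edges
for nm in "LRFN":
    pts=[]
    if nm in "LR":
        for v in range(176,233):
            u=np.where(m[v])[0];pts.append([u.min()-.5 if nm=="L" else u.max()+.5,v])
    else:
        for uu in range(305,349):
            u=np.where(m[:,uu])[0];pts.append([uu,u.min()-.5 if nm=="F" else u.max()+.5])
    print("board",nm,fit(cast(c,pts,.065)[:,:2]))
E
```

```text
board ((599.6478881835938, 46.20390319824219), (160.06834411621094, 126.92927551269531), 2.487863302230835)
samp ((653.5706787109375, 51.566436767578125), (354.42071533203125, 198.74220275878906), 2.9040615558624268)
L [580.74 147.54   2.11]
R [605.   -50.46   2.86]
near [476.64  47.63 -86.6 ]
guide L 27 [639.41 118.83   2.55]
guide R 27 [642.3  -17.56   2.8 ]
board corners [[ 0.6769  0.1113  0.065 ]
 [ 0.6804 -0.0121  0.065 ]
 [ 0.5195  0.1034  0.065 ]
 [ 0.5246 -0.0188  0.065 ]]
pin top [[ 0.5706 -0.0367  0.0875]] pivot [[ 0.6104 -0.0366  0.0705]]
board L [599.9  110.26   2.39]
board R [603.22 -16.66   2.09]
board F [679.58  41.64 -88.82]
board N [521.11  39.61 -86.81]
```

View pics/m.png

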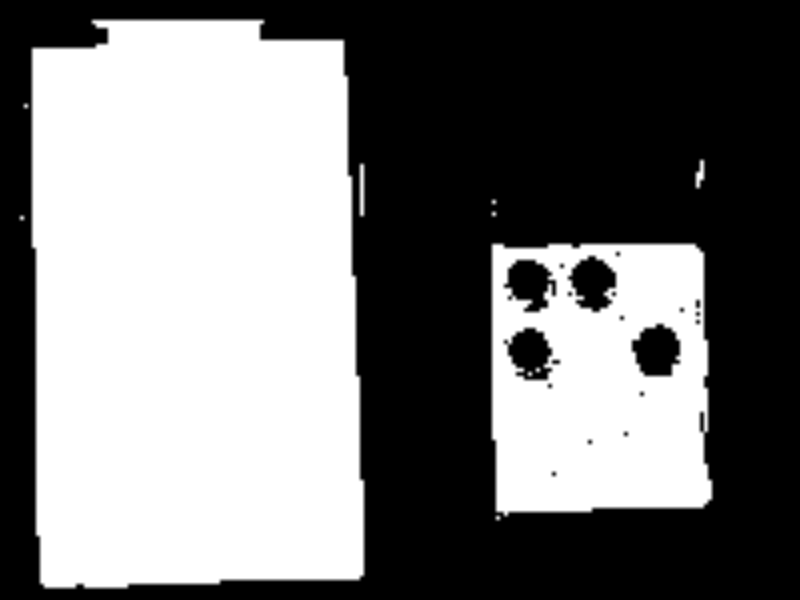

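Sampler yaw is about 2.6° with its origin near (0.647, 0.051), which the pivot and guides confirm within 2 mm. The board is at x_s ≈ -47 mm, with its push face near (0.5205, 0.043). I'll move to just behind the face, at height.

```bash
python3 -m pendant '[[0,0,-6,-0.03,-0.03,0,0],[0,0,-12,-0.065,-0.062,0,0],[0,0,-18,-0.10,-0.096,0,0],[0,0,-25.5,-0.135,-0.13,0,0],[0,0,-25.5,-0.17,-0.164,0,0],[0,0,-25.5,-0.205,-0.198,0,0],[0,0,-25.5,-0.24,-0.232,0,0],[0,0,-25.5,-0.275,-0.266,0,0],[0,0,-25.5,-0.31,-0.30,0,0],[0,0,-25.5,-0.345,-0.334,0,0],[0,0,-25.5,-0.38,-0.368,0,0],[0,0,-25.5,-0.417,-0.403,0,0]]'
python3 -m pendant '[[0,0,0,0,0,0,0],[0,0,0,0,0,0,0]]'
python3 - <<'E'
from h import *
s=get_state();q=s['tcp_rot'];Rm=R.from_quat(np.r_[q[1:],q[0]]).as_matrix();print(np.round(Rm,3),s['contact_force'],s['finger_gap'])
cv2.imwrite("pics/w1.png",capture("wrist")['color'])
E
```

```text
time: 1.45
tcp_pos: [0.4704, 0.0421, 0.2058]
tcp_rot: [0.0, -0.024, 1.0, 0.0]
contact_force: [1.8, 0.0, -0.4]
finger_gap: 0.0019
time: 1.65
tcp_pos: [0.4701, 0.0432, 0.2054]
tcp_rot: [-0.0, -0.023, 1.0, -0.0]
contact_force: [-1.2, 0.4, 0.7]
finger_gap: 0.0004
[[-0.999 -0.045 -0.   ]
 [-0.045  0.999 -0.   ]
 [ 0.    -0.    -1.   ]] [-1.17880568  0.38150445  0.70935803] 0.0004344091324658691
```

View pics/w1.png

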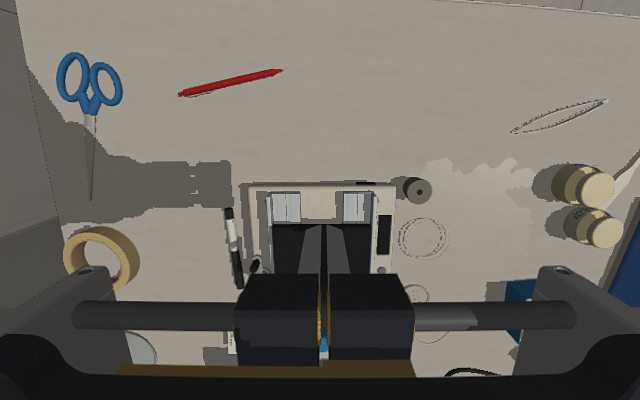

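The wrist picture shows the closed fingers centred between the rails (channel at 270–375, 195–225), with the jaws square to the board. Going down.

```bash
python3 -m pendant '[[0,0,0,0,0,0.04,0],[0,0,0,0,0,0.08,0],[0,0,0,0,0,0.115,0],[0,0,0,0,0,0.14,0],[0,0,0,0,0,0.149,0],[0,0,0,0,0,0.149,0],[0,0,0,-0.01,0,0.149,0],[0,0,0,-0.018,0,0.149,0],[0,0,0,-0.024,0,0.149,0],[0,0,0,-0.028,0,0.149,0],[0,0,0,-0.03,0,0.149,0],[0,0,0,-0.03,0,0.149,0]]'
python3 - <<'E'
from h import *
cv2.imwrite("pics/s2.png",cv2.resize(capture("scene")['color'][150:330,180:420],(800,600)));cv2.imwrite("pics/w2.png",capture("wrist")['color'])
E
```

```text
time: 2.9
tcp_pos: [0.5002, 0.0453, 0.0565]
tcp_rot: [0.0, -0.024, 1.0, -0.0]
contact_force: [-0.2, -0.1, 0.1]
finger_gap: 0.0005
```

View pics/s2.png

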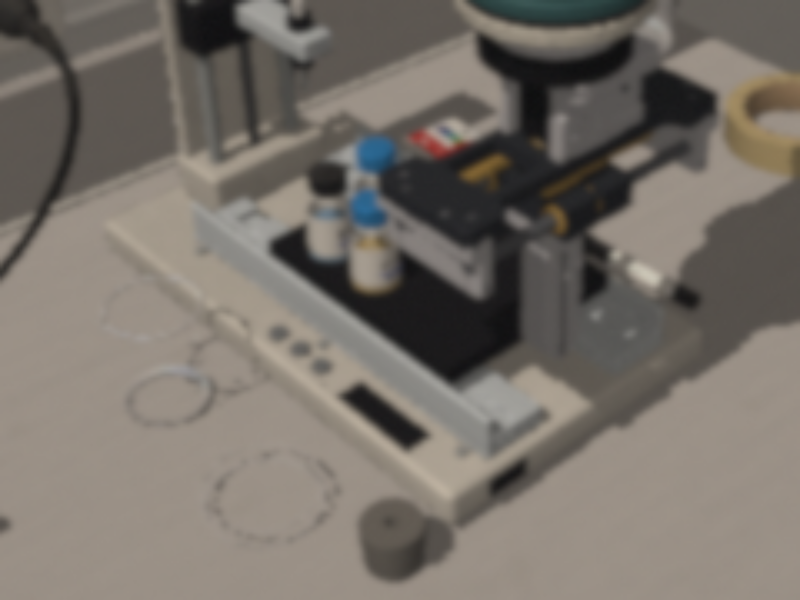

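The scene picture shows the fingers at (550, 300), low behind the board's near edge and well clear of the vials. About 12 mm is left to contact, then about 67 mm to the seat.

```bash
python3 -m pendant '[[0,0,0,-0.003,0,0,0],[0,0,0,-0.006,0,0,0],[0,0,0,-0.009,0,0,0],[0,0,0,-0.011,0,0,0],[0,0,0,-0.013,0,0,0],[0,0,0,-0.015,0,0,0],[0,0,0,-0.017,0,0,0],[0,0,0,-0.019,0,0,0],[0,0,0,-0.021,0,0,0],[0,0,0,-0.023,0,0,0],[0,0,0,-0.025,0,0,0],[0,0,0,-0.027,0,0,0]]'
python3 -m pendant '[[0,0,0,-0.003,0,0,0],[0,0,0,-0.006,0,0,0],[0,0,0,-0.009,0,0,0],[0,0,0,-0.012,0,0,0],[0,0,0,-0.015,0,0,0],[0,0,0,-0.018,0,0,0],[0,0,0,-0.021,0,0,0],[0,0,0,-0.024,0,0,0]]'
python3 - <<'E'
from meas import *
c=capture("top");cv2.imwrite("pics/t3.png",cv2.convertScaleAbs(cv2.resize(c['color'][110:260,265:395],(600,692),interpolation=2)[:600],alpha=1.8))
E
```

```text
time: 4.2
tcp_pos: [0.5272, 0.0467, 0.0565]
tcp_rot: [0.0, -0.024, 1.0, -0.0]
contact_force: [-2.4, 0.2, -1.5]
finger_gap: 0.0005
time: 5.0
tcp_pos: [0.5512, 0.0478, 0.0565]
tcp_rot: [0.0, -0.024, 1.0, -0.0]
contact_force: [-2.8, -0.9, -1.7]
finger_gap: 0.0008
```

View pics/t3.png

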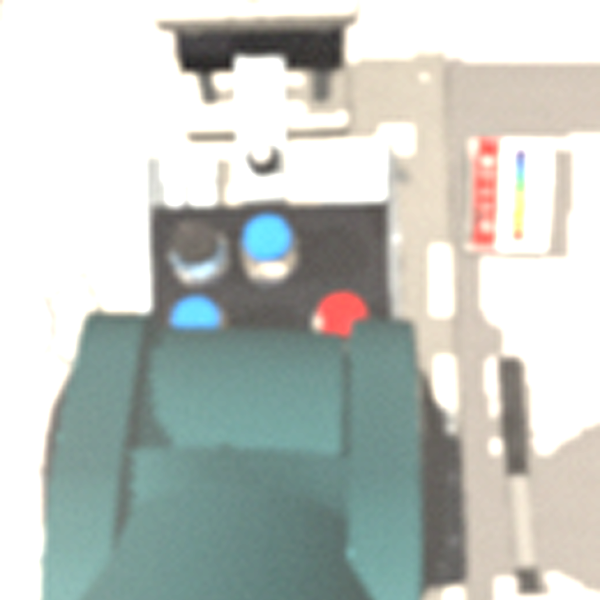

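Contact is at about 2.8 N. The board is moving with its vials upright (caps at 195–345, 240–320 in the crop). About 28 mm to go; slowing near the end.

```bash
python3 -m pendant '[[0,0,0,-0.002,0,0,0],[0,0,0,-0.004,0,0,0],[0,0,0,-0.006,0,0,0],[0,0,0,-0.008,0,0,0],[0,0,0,-0.010,0,0,0],[0,0,0,-0.012,0,0,0],[0,0,0,-0.014,0,0,0],[0,0,0,-0.016,0,0,0],[0,0,0,-0.0175,0,0,0],[0,0,0,-0.019,0,0,0],[0,0,0,-0.020,0,0,0],[0,0,0,-0.021,0,0,0]]'
python3 -m pendant '[[0,0,0,-0.001,0,0,0],[0,0,0,-0.002,0,0,0],[0,0,0,-0.003,0,0,0]]'
```

```text
time: 6.25
tcp_pos: [0.5723, 0.0488, 0.0565]
tcp_rot: [0.0, -0.024, 1.0, -0.0]
contact_force: [-0.7, -0.1, 0.8]
finger_gap: 0.0008
time: 6.55
tcp_pos: [0.5751, 0.0489, 0.0565]
tcp_rot: [0.0, -0.024, 1.0, -0.0]
contact_force: [0.2, 0.2, -0.5]
finger_gap: 0.0006
```

```bash
python3 -m pendant '[[0,0,0,-0.001,0,0,0]]';python3 -m pendant '[[0,0,0,-0.001,0,0,0]]'
python3 - <<'E'
from h import *
c=capture("scene");cv2.imwrite("pics/s4.png",cv2.convertScaleAbs(cv2.resize(c['color'][170:290,200:360],(800,600),interpolation=2),alpha=1.5))
c=capture("top");P=cloud(c)
# board heights on plate region visible, and far edge
for v in range(148,176,2): print(v,[int(1000*P[v,u,2]) for u in range(298,358,4)])
cv2.imwrite("pics/t4.png",cv2.convertScaleAbs(cv2.resize(c['color'][110:220,275:375],(545,600),interpolation=2),alpha=1.8))
E
```

```text
time: 6.65
tcp_pos: [0.5756, 0.0489, 0.0564]
tcp_rot: [-0.0, -0.024, 1.0, -0.0]
contact_force: [-5.0, -0.3, 4.5]
finger_gap: 0.0006
time: 6.75
tcp_pos: [0.5766, 0.0489, 0.0564]
tcp_rot: [-0.0, -0.024, 1.0, -0.0]
contact_force: [-3.7, -0.4, 2.3]
finger_gap: 0.0003
148 [57, 56, 111, 113, 58, 170, 169, 168, 56, 57, 57, 53, 58, 56, 31]
150 [59, 110, 111, 113, 57, 171, 169, 170, 58, 57, 51, 59, 60, 57, 26]
152 [60, 109, 112, 110, 59, 169, 169, 171, 56, 50, 49, 47, 58, 57, 28]
154 [60, 963, 112, 109, 59, 78, 111, 104, 55, 47, 49, 51, 57, 55, 28]
156 [60, 48, 105, 74, 52, 78, 74, 77, 59, 49, 49, 48, 55, 59, 26]
158 [56, 50, 76, 87, 56, 66, 89, 75, 58, 50, 50, 52, 57, 56, 30]
160 [56, 59, 73, 67, 57, 56, 70, 57, 60, 50, 48, 61, 58, 58, 30]
162 [59, 58, 59, 56, 59, 56, 60, 59, 56, 60, 58, 411, 408, 406, 28]
164 [412, 409, 411, 408, 409, 408, 406, 403, 400, 60, 112, 420, 421, 420, 27]
166 [419, 418, 418, 417, 417, 418, 416, 416, 417, 416, 414, 426, 424, 424, 30]
168 [424, 423, 421, 422, 424, 422, 421, 421, 423, 421, 421, 428, 428, 427, 428]
170 [425, 428, 428, 427, 426, 425, 426, 425, 424, 425, 425, 431, 434, 431, 430]
172 [431, 430, 431, 430, 429, 429, 430, 430, 429, 428, 427, 436, 434, 435, 434]
174 [432, 432, 432, 431, 433, 433, 433, 432, 432, 430, 430, 438, 438, 436, 436]
```

View pics/s4.png

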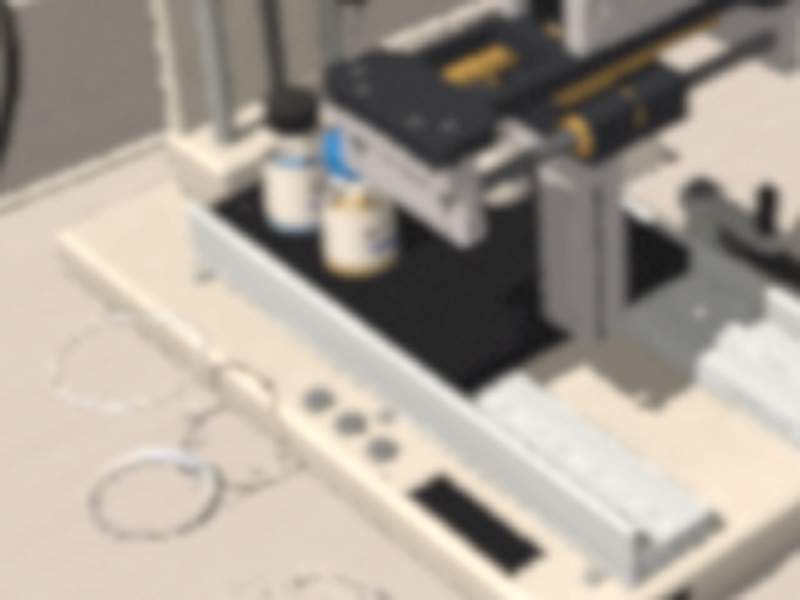

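View pics/t4.png

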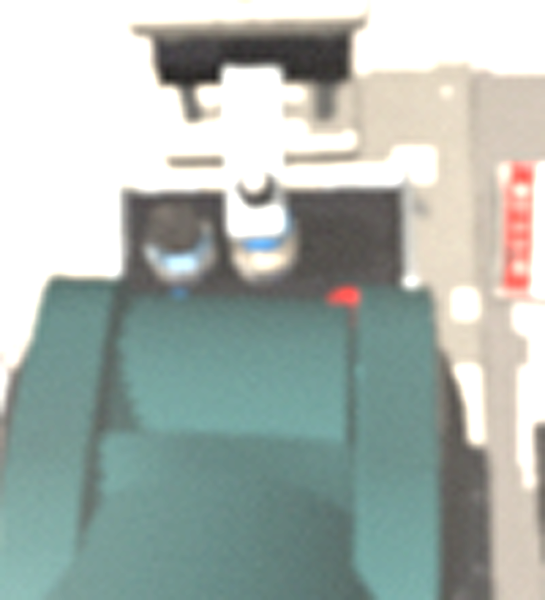

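The plate now reads about 58 mm high (64 before) and the caps 111 mm (117 before), so the board has dropped; the stop was felt at about 5 N. Backing off and checking.

```bash
python3 -m pendant '[[0,0,0,0.003,0,0,0],[0,0,0,0.01,0,0,0],[0,0,0,0.03,0,0,0],[0,0,0,0.06,0,-0.02,0],[0,0,0,0.09,0,-0.06,0],[0,0,0,0.12,0,-0.10,0],[0,0,0,0.15,0,-0.12,0],[0,0,0,0.17,0,-0.12,0],[0,0,0,0.17,0,-0.12,0]]'
python3 - <<'E'
from meas import *
c=capture("top");P=cloud(c);im=c['color']
cv2.imwrite("pics/t5.png",cv2.convertScaleAbs(cv2.resize(im[110:235,275:395],(576,600),interpolation=2),alpha=1.8))
m=((abs(P[...,2]-.060)<.02)&(im.max(2)<110)).astype('uint8');m[:,:290]=0;m[:,354:]=0;m[:147]=0;m[250:]=0
plate=P[190:206,305:345,2];print("plate z",np.median(plate),[np.median(P[v,305:345,2]).round(4) for v in range(185,210,4)])
pts=[[u,np.where(m[:,u])[0].max()+.5] for u in range(306,349)]
W=cast(c,pts,.059);print("near edge",np.median(W,0),cv2.fitLine((W[:,:2]*1000).astype('float32'),cv2.DIST_HUBER,0,.01,.01).ravel())
E
```

```text
time: 7.75
tcp_pos: [0.4053, 0.0411, 0.1771]
tcp_rot: [0.001, -0.024, 1.0, 0.001]
contact_force: [0.3, -0.4, -0.6]
finger_gap: 0.0002
plate z 0.05837948294542611 [np.float64(0.0589), np.float64(0.0585), np.float64(0.0584), np.float64(0.0586), np.float64(0.0583), np.float64(0.0577), np.float64(0.0516)]
near edge [0.58618909 0.04005742 0.059     ] [ 2.1879433e-02 -9.9976063e-01  5.8602740e+02  4.7467342e+01]
```

View pics/t5.png

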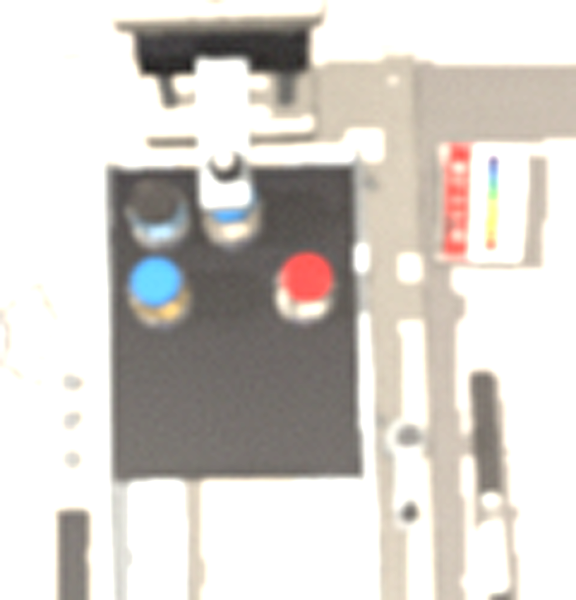

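The board is level at z ≈ 58.5 mm with its near edge at x ≈ 0.586 (0.587 predicted), and all four vials are standing. The pin is at (410, 511) in the crop, unchanged at world (0.571, -0.037). Moving to its right side.

```bash
python3 -m pendant '[[0,0,0,-0.03,-0.022,0,0],[0,0,0,-0.06,-0.044,0,0],[0,0,0,-0.09,-0.066,0,0],[0,0,0,-0.12,-0.088,0,0],[0,0,0,-0.145,-0.105,0,0],[0,0,0,-0.162,-0.115,0,0],[0,0,0,-0.162,-0.115,0.03,0],[0,0,0,-0.162,-0.115,0.06,0],[0,0,0,-0.162,-0.115,0.085,0],[0,0,0,-0.162,-0.115,0.1,0],[0,0,0,-0.162,-0.115,0.103,0],[0,0,0,-0.162,-0.115,0.103,0]]'
python3 - <<'E'
from h import *
c=capture("scene");cv2.imwrite("pics/s6.png",cv2.convertScaleAbs(cv2.resize(c['color'][170:290,260:420],(800,600),interpolation=2),alpha=1.5))
cv2.imwrite("pics/w6.png",cv2.convertScaleAbs(capture("wrist")['color'],alpha=1.5))
E
```

```text
time: 9.0
tcp_pos: [0.5747, -0.0664, 0.0735]
tcp_rot: [-0.0, -0.024, 1.0, -0.0]
contact_force: [-0.1, 1.1, 1.2]
finger_gap: 0.0002
```

View pics/s6.png

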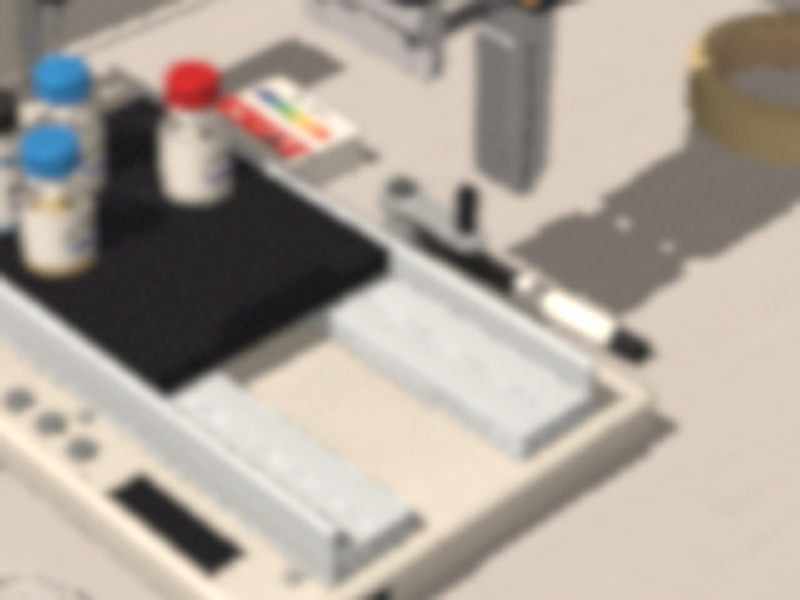

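View pics/w6.png

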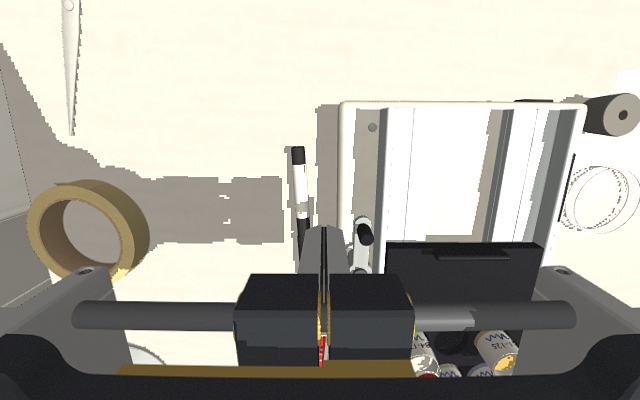

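```bash
python3 - <<'E'
from h import *
c=capture("wrist");print(cast(c,[(363,228),(366,238)],.0875).round(4)); 
P=cloud(c);print(P[226:244:3,360:370:3].round(3))
E
```

```text
[[ 0.5624 -0.0412  0.0875]
 [ 0.5693 -0.0387  0.0875]]
[[[ 0.567 -0.041  0.074]
  [ 0.566 -0.039  0.075]
  [ 0.566 -0.037  0.075]
  [ 0.569 -0.033  0.066]]

 [[ 0.567 -0.041  0.078]
  [ 0.566 -0.04   0.081]
  [ 0.566 -0.038  0.081]
  [ 0.567 -0.035  0.078]]

 [[ 0.567 -0.042  0.083]
  [ 0.567 -0.04   0.084]
  [ 0.566 -0.038  0.085]
  [ 0.566 -0.037  0.085]]

 [[ 0.568 -0.043  0.087]
  [ 0.568 -0.04   0.085]
  [ 0.568 -0.039  0.086]
  [ 0.567 -0.037  0.088]]

 [[ 0.57  -0.042  0.086]
  [ 0.569 -0.041  0.087]
  [ 0.569 -0.039  0.088]
  [ 0.569 -0.037  0.087]]

 [[ 0.572 -0.042  0.086]
  [ 0.571 -0.041  0.088]
  [ 0.572 -0.038  0.086]
  [ 0.572 -0.036  0.087]]]
```

The pin measured from the wrist camera is (0.5705, -0.039), which agrees. First sweep: push it to +y.

```bash
python3 -m pendant '[[0,0,0,0.002,0.003,0,0],[0,0,0,0.002,0.006,0,0],[0,0,0,0.002,0.009,0,0],[0,0,0,0.002,0.012,0,0],[0,0,0,0.002,0.015,0,0],[0,0,0,0.002,0.018,0,0],[0,0,0,0.001,0.021,0,0],[0,0,0,0,0.024,0,0],[0,0,0,-0.001,0.027,0,0],[0,0,0,-0.003,0.030,0,0],[0,0,0,-0.005,0.033,0,0],[0,0,0,-0.007,0.036,0,0]]'
python3 - <<'E'
from h import *
cv2.imwrite("pics/w7.png",cv2.convertScaleAbs(capture("wrist")['color'],alpha=1.5))
c=capture("scene");cv2.imwrite("pics/s7.png",cv2.convertScaleAbs(cv2.resize(c['color'][170:290,260:420],(800,600),interpolation=2),alpha=1.5))
E
```

```text
time: 10.35
tcp_pos: [0.5798, -0.0297, 0.0735]
tcp_rot: [-0.0, -0.024, 1.0, -0.0]
contact_force: [-1.2, -1.2, 0.3]
finger_gap: 0.0003
```

View pics/w7.png

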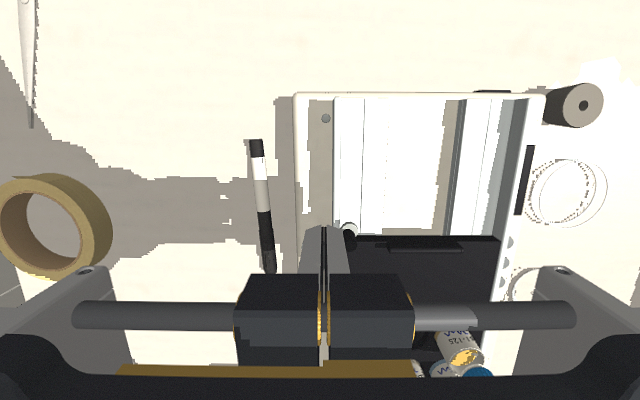

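View pics/s7.png

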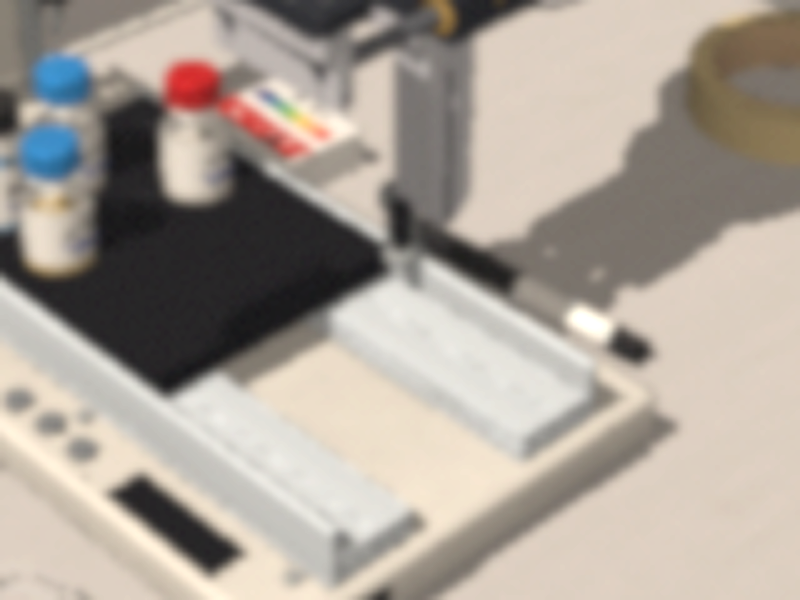

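The pin (348, 238 in the wrist view) is against the left finger face, at about 40–45° of swing. I'll go round to its near side and push to +x.

```bash
python3 -m pendant '[[0,0,0,0.001,-0.004,0,0],[0,0,0,0.012,-0.005,0,0],[0,0,0,0.023,-0.004,0,0],[0,0,0,0.023,0.006,0,0],[0,0,0,0.023,0.016,0,0],[0,0,0,0.023,0.023,0,0],[0,0,0,0.023,0.025,0,0]]'
python3 - <<'E'
from h import *
c=capture("wrist");cv2.imwrite("pics/w8.png",cv2.convertScaleAbs(c['color'],alpha=1.5))
c=capture("scene");cv2.imwrite("pics/s8.png",cv2.convertScaleAbs(cv2.resize(c['color'][170:290,260:420],(800,600),interpolation=2),alpha=1.5))
E
```

```text
time: 11.15
tcp_pos: [0.5557, -0.0044, 0.0735]
tcp_rot: [0.0, -0.025, 1.0, 0.0]
contact_force: [-0.6, -0.1, -0.0]
finger_gap: 0.0005
```

View pics/s8.png

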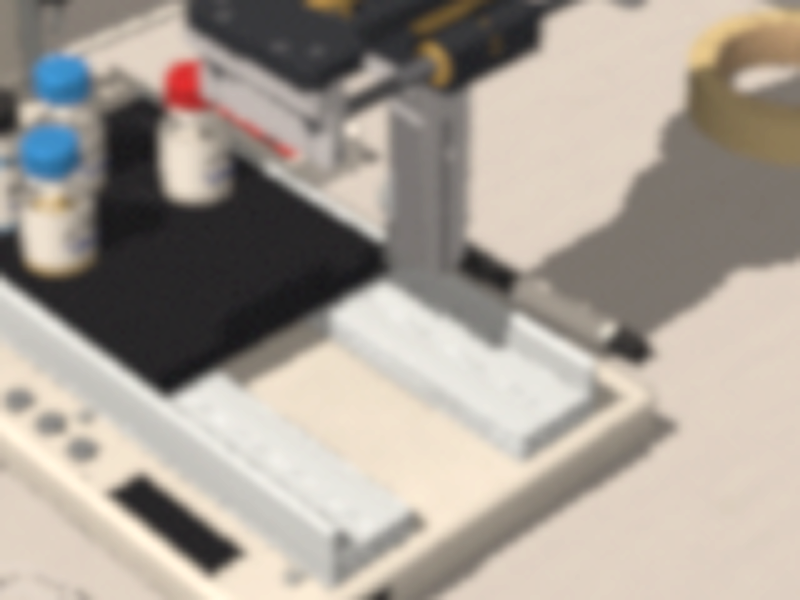

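The fingers (425, 230) are behind the pin, hiding it. Pushing +x.

```bash
python3 -m pendant '[[0,0,0,-0.003,0,0,0],[0,0,0,-0.006,0,0,0],[0,0,0,-0.009,0,0,0],[0,0,0,-0.012,0,0,0],[0,0,0,-0.015,0,0,0],[0,0,0,-0.018,0,0,0],[0,0,0,-0.021,0,0,0],[0,0,0,-0.024,0,0,0],[0,0,0,-0.027,0,0,0],[0,0,0,-0.030,0,0,0],[0,0,0,-0.032,0,0,0],[0,0,0,-0.034,0,0,0]]'
python3 -m pendant '[[0,0,0,-0.001,0,0,0],[0,0,0,-0.002,0,0,0]]'
python3 - <<'E'
from h import *
c=capture("scene");cv2.imwrite("pics/s9.png",cv2.convertScaleAbs(cv2.resize(c['color'][170:290,260:420],(800,600),interpolation=2),alpha=1.5))
E
```

```text
time: 12.45
tcp_pos: [0.5898, -0.0047, 0.0735]
tcp_rot: [0.0, -0.023, 1.0, -0.0]
contact_force: [-1.4, 1.0, 0.9]
finger_gap: 0.0008
time: 12.65
tcp_pos: [0.5916, -0.0045, 0.0735]
tcp_rot: [0.0, -0.024, 1.0, -0.0]
contact_force: [-1.0, 0.3, 0.1]
finger_gap: 0.0003
```

View pics/s9.png

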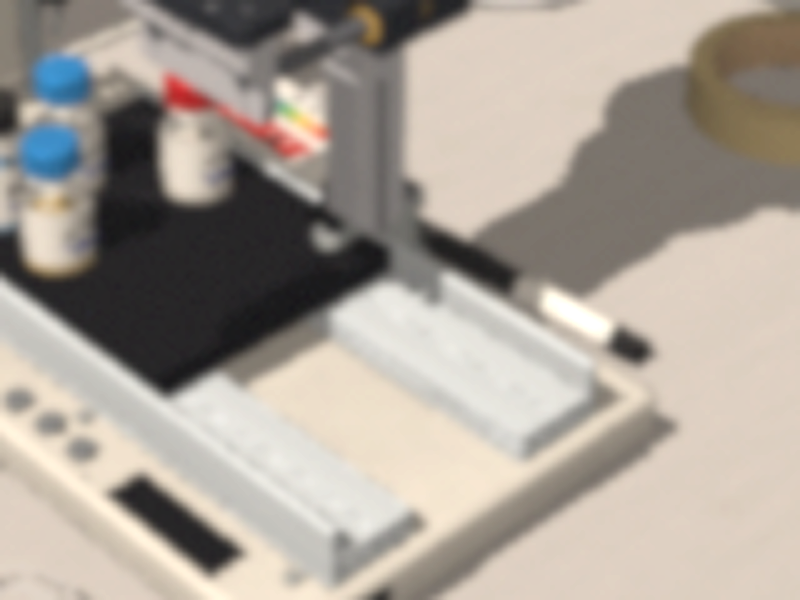

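The catch arm's end shows over the board's edge at (325, 237). Continuing to the stop in 1 mm steps.

```bash
for i in 1; do python3 -m pendant '[[0,0,0,-0.001,0,0,0],[0,0,0,-0.002,0,0,0]]'; done; python3 -m pendant '[[0,0,0,-0.001,0,0,0]]'; python3 -m pendant '[[0,0,0,-0.001,0,0,0]]'
```

```text
time: 12.9
tcp_pos: [0.5924, -0.0043, 0.0733]
tcp_rot: [-0.001, -0.024, 1.0, 0.0]
contact_force: [-11.1, 1.0, 6.5]
finger_gap: 0.0009
time: 13.0
tcp_pos: [0.5927, -0.0043, 0.0731]
tcp_rot: [-0.002, -0.024, 1.0, 0.0]
contact_force: [-17.6, 0.7, 10.2]
finger_gap: 0.0006
time: 13.1
tcp_pos: [0.593, -0.0042, 0.073]
tcp_rot: [-0.003, -0.024, 1.0, 0.0]
contact_force: [-20.5, 1.3, 14.0]
finger_gap: 0.0006
```

The stop is reached: 20 N with no further travel. Backing off, raising and checking.

```bash
python3 -m pendant '[[0,0,0,0.004,0,0,0],[0,0,0,0.012,0,0,0],[0,0,0,0.03,0,0,0],[0,0,0,0.06,0,-0.02,0],[0,0,0,0.09,0,-0.06,0],[0,0,0,0.12,0,-0.10,0],[0,0,0,0.15,0,-0.12,0],[0,0,0,0.18,0,-0.12,0],[0,0,0,0.18,0,-0.12,0]]'
python3 - <<'E'
from h import *
c=capture("scene");cv2.imwrite("pics/s10.png",cv2.convertScaleAbs(cv2.resize(c['color'][150:300,210:410],(800,600),interpolation=2),alpha=1.5))
c=capture("top");P=cloud(c);im=c['color']
cv2.imwrite("pics/t10.png",cv2.convertScaleAbs(cv2.resize(im[110:260,265:395],(520,600),interpolation=2),alpha=1.3))
print([np.median(P[v,305:335,2]).round(4) for v in range(185,210,4)])
ms=((abs(P[...,2]-.060)<.02)&(im.max(2)<110));pts=[[u,np.where(ms[147:235,u])[0].max()+147.5] for u in range(306,340)];print(np.median(cast(c,pts,.059),0))
E
```

```text
time: 14.0
tcp_pos: [0.4132, -0.0128, 0.1941]
tcp_rot: [0.001, -0.024, 1.0, 0.001]
contact_force: [0.7, 1.3, -0.2]
finger_gap: 0.0005
[np.float64(0.0575), np.float64(0.0581), np.float64(0.0588), np.float64(0.0585), np.float64(0.0584), np.float64(0.0584), np.float64(0.055)]
[0.58595391 0.05080185 0.059     ]
```

View pics/t10.png

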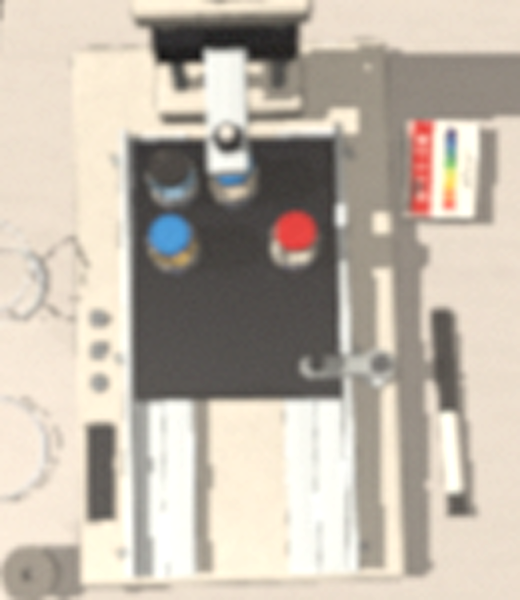

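View pics/s10.png

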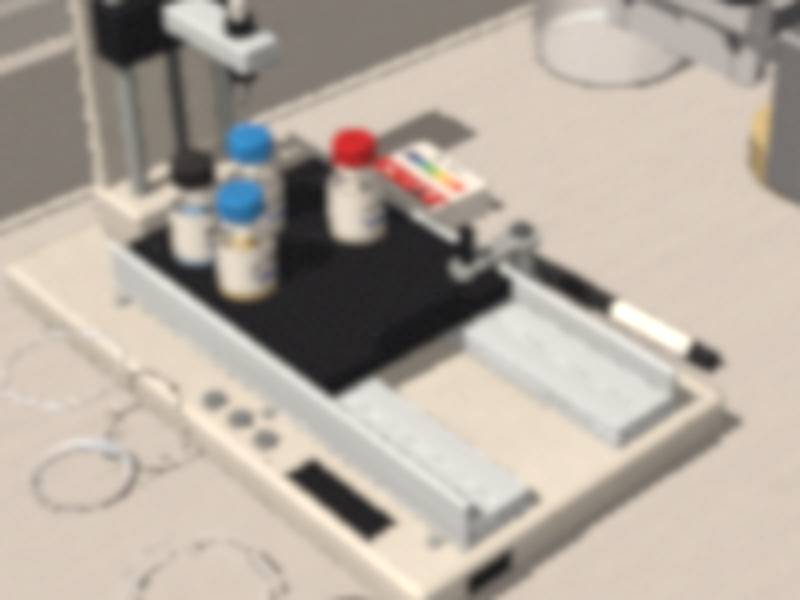

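The catch arm lies straight across the board's right edge: pivot at (378, 365) and arm end at (310, 365) in the top crop. The board is seated, the vials are upright, and the bystanders haven't moved. Handing in.

```bash
python3 -c "
from rig import *
print(finish_job())"
```

```text
the job is handed in; nothing more can be done
None
```

The board is seated in its notches and the catch is closed over its right edge. I handed the job in at about 14 s, and no verdict was reported.

- **Board:** I pushed it along the rails with the closed fingertips at about 3 N and felt the far stop at about 5 N. The plate then read 58.4 mm high, against 59 mm when seated and about 64 mm before. Its near edge was at x = 0.586 m, against 0.587 m predicted. Both readings were the same after the catch was closed.
- **Catch:** I pushed the pin in two sweeps, first to +y and then to +x from its near side. It reached the stop firmly at about 20 N. In the last top view the arm lies straight across the board's edge; I judged that by eye and did not measure the angle.
- **Surroundings:** All four vials stand upright, the things around the sampler look unmoved, and the robot is clear of everything. These were also judged from the last pictures; no check failed or disagreed.

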